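# Shift the desktop H-gate shifter into third

### The job

The desktop gear shifter on the bench stands in neutral, on the left side of its H-pattern gate, and its third-gear contact has to be made for a signal check. Push its lever with the fingertips across the neutral channel to the middle lane, then forward, away from the robot, until it is fully home in the third slot (the front slot of the middle lane), entering no other slot on the way. Only push the lever, never pinch it between the fingers; leave everything else on the bench where it is and finish with the hand clear.

Things in the scene. Friction and masses are not known exactly. Their poses are not given: they have to be found in the camera images.
- shifter: The shifter, clamped fast to the bench: grey housing 130 x 124 mm on a black base 150 x 130 mm, a low clamp in front reaching 110 mm from the middle. Origin: middle of its underside, at bench height. Its +x is 'forward' (away from the robot, yaw within 20 degrees), +y 'left', +z up. An aluminium gate plate 120 x 120 mm tops it, its upper face 113 mm above the bench.
- gate_centre (a point): Middle of the gate on the plate's upper face: a neutral channel along y crosses three lanes along x, at y = 21.7, 0 and -21.7 mm. The dark slots are 14 mm wide and reach 29 mm forward and back. Front slots from left to right: first, third, fifth; back: second, fourth, sixth. Rounded rib noses guide the lever in only if it is within about 3 mm (at the plate) of the lane.
- knob_centre (a point): Centre of the lever's black knob, a rounded block 36 x 36 mm, 40 mm tall, square to the shifter. It sits on a 10 mm steel stick that pivots 25 mm above the bench, straight below the gate centre; the knob centre is 165 mm from the pivot, so 190 mm above the bench when upright (knob top 210 mm, underside 170 mm, 57 mm above the plate).
- lever_across (a joint): Sideways lean of the lever, rad: 0 in the middle lane, positive to the right (shifter's -y), about -0.25 in the left lane, +0.25 in the right lane (stops at -0.26 and 0.26). Starts between -0.25 and -0.14. It stays where it is left; about 2 N at the knob moves it. Knob centre is then at y = -165 mm x sin(value).
- lever_forward (a joint): Fore-and-aft lean of the lever, rad: 0 in neutral, positive forward (shifter's +x), about 0.26 fully home in a front slot, where it meets its stop; -0.26 in a back slot. It stays where it is left; about 2 N at the knob moves it. Free play in the neutral channel is about 0.03 either way, and across within a lane the same.
- spare_knob: Bystander, to be left alone: spare round steel shifter knob, 44 mm wide, 48 mm tall, standing beside the shifter. Origin under its middle.
- flux_jar: Bystander, to be left alone: small jar, 40 mm wide, 45 mm tall, beside the shifter. Origin under its middle.
- screwdriver: Bystander, to be left alone: screwdriver 160 mm long lying beside the shifter. Origin under its middle.
- debug_probe: Bystander, to be left alone: flat black box 110 x 70 x 24 mm. Origin under its middle.
- mug: Bystander, to be left alone: white mug, 80 mm wide, 90 mm tall. Origin under its middle.
- solder_reel: Bystander, to be left alone: small reel, 60 mm wide, 40 mm tall, standing on its flange. Origin under its middle.
- esd_brush: Bystander, to be left alone: wooden-handled brush 160 mm long, lying flat. Origin under its middle.

How it is judged:
By the outcome, as a careful person would: the job done as asked, in the order asked, and still so for the second after the job is handed in, with the robot touching nothing.
It also fails if it takes over 38 s, if anything falls off the work surface, if the arm or the gripper's body presses on something with over 40 N, if the wrist force passes 120 N, or if a joint passes its speed limit or range.

### The arm

A 6-joint arm with a two-finger parallel gripper is mounted at the origin on the work surface. World frame = base frame: x ahead of the robot, y to its left, z up, the work surface at z = 0. Lengths are in m, angles in degrees, forces in N, time in s.
With the tool pointing down it reaches from about 0.35 to 0.775 m from the base axis. Payload 7.3 kg.
Tool frame: the origin (TCP) lies midway between the tips of the shut fingers; the grasp point (between the pads) lies 19 mm behind it; z points along the fingers, y is the line along which they close (so a half turn about z gives the same grasp; the last joint's range is limited). The gripper opens to 92 mm and grips with 3 to 60 N. Pads are 19 mm wide; open, the fingers measure 130 mm over their backs; the gripper's body (75 mm by 190 mm) begins 47 mm behind the grasp point.
Start: joints at [62.338, 19.595, 87.324, -0, 73.075, -8.365], TCP at [0.173, 0.496, 0.227] pointing down, gripper open.
Joint ranges: [-145.02, 145.02], [-44.19, 115.74], [2.07, 154.8], [-57.11, 237.11], [16.16, 152.29], [-177.93, 177.93]. Speed limits (degrees/s): [147.25, 147.25, 180, 180, 180, 180].

### API

Orientations are given as a 3x3 rotation matrix whose columns are the frame's x, y, z axes.
In Python, from bench import manip, optics, recognise, cut_out, place_of gives the robot as it stands.
- The arm moves only by the shell command python3 -m pendant 'ROWS'. ROWS is JSON, a list of rows, each a list of 5 numbers: the shift along the tool's x, y, z in m, then the turn about the tool's z in degrees, then the opening in per cent of the stroke, from 0 (shut) to 100 (fully open). A call has 1 to 12 rows; each row shifts and turns the commanded pose from where the row before left it, along the tool's axes as they then stand; what a row does not reach is not made up. A row lasts 1/12 s, in which the tool goes at most 41.7 mm and 7.16 degrees, less where a joint would pass 70% of its speed; a pose out of reach is approached as far as the arm can. A call with a gripper value outside its range is refused whole. The fingers move at their own pace and stop on an object; the grip force is fixed at half the most. Time passes only in rows, so rows that do not move let the fingers close. It gives the time, the measured TCP pose, the force, the opening and the grip force at its end, in the units of the state.
- manip.read_state(): the state, without advancing time (a new reading comes with each control period).
- optics.snapshot(name): name is "scene" or "top"; returns the picture (400x640x3 uint8, blue, green, red); there is no depth.
- optics.calibration(name): a dict with "intrinsics" (3x3 intrinsics, pixels), "view" (4x4, takes a point from world to camera coordinates). Camera axes: x right, y down, z forward; pixel columns grow to the right and rows downward; lengths in m; the calibration is good to about 2 mm. A picture is of the moment at which its call begins. calibration takes no time and is no camera call.
- manip.hand_in(): hands the job in; it is judged then, once.
Trained networks look in the newest picture that a camera, given by its name, has taken for a name from the list of things; names that differ only in an ending like _2 or _b are one class to them, and where a whole thing is asked for, a point or a joint stands for the part that bears it (a point fixed in the world has none). Each returns a list of dicts, best first, with "score" (0 to 1); they miss things now and then, are a little off and sometimes report something else, mostly with a low value. They report only what shows in the picture. A call takes as long as a camera call.
- recognise(thing, camera): "position" ([x, y, z] in m, in world coordinates, good to about 4 mm: the middle of the surface that is visible of it).
- cut_out(thing, camera): "region" (400x640 bool, what is visible of it).
- place_of(thing, camera): "position" ([x, y, z] in m, in world coordinates, good to about 4 mm: a listed point, or the origin of a listed thing).
The state is a dict: "t": time; "qpos": joint angles; "joint_vel": joint speeds; "effort": joint torques, N m; "tool_pos": TCP position; "orientation": TCP orientation; "force": force on the tool from outside, world axes, zero at the start; "ft_torque": the same for the moment, N m; "gripper_width": opening from 0.0 (shut) to 1.0 (fully open); "grasp_force": force on a finger pad.
Only numpy, scipy, OpenCV 4.12 (cv2) and the standard library are available. Lean on these libraries where they do the work, as an engineer would, in place of code of your own. Each camera call takes 0.05 s, during which the arm holds its last target. There are 200 camera calls.

## Working session

There is one attempt and no reset: what is moved stays moved. The work goes in short steps, Python scripts to look and compute and a shell command to move; the robot and the scene stay as the last step left them, time stands still between calls to the robot, and variables do not carry over. Pictures are saved under pics/ and viewed, at most 10 in all, crops included, and the job is handed in when it is done.

```bash
mkdir -p pics; cat > h.py <<'E'
import numpy as np, cv2
from bench import manip, optics, recognise, cut_out, place_of
def proj(cam,p):
    c=optics.calibration(cam);q=np.array(c['view'])@np.r_[p,1];u=np.array(c['intrinsics'])@q[:3];return u[:2]/u[2]
def ray(cam,px,z):
    c=optics.calibration(cam);V=np.array(c['view']);R,t=V[:3,:3],V[:3,3];o=-R.T@t
    d=R.T@np.linalg.solve(np.array(c['intrinsics']),np.r_[px,1]);return o+d*(z-o[2])/d[2]
E
python3 - <<'E'
from h import *
a=optics.snapshot('top');b=optics.snapshot('scene')
cv2.imwrite('pics/top1.png',a);cv2.imwrite('pics/scene1.png',b)
for cam in('top','scene'):
  for n in('shifter','gate_centre','knob_centre'):
    for r in place_of(n,cam)[:2]: print(cam,n,np.round(r['position'],4),round(r['score'],2))
s=manip.read_state();print(s['t'],np.round(s['tool_pos'],3),np.round(s['orientation'],3),s['gripper_width'],s['force'])
for n in['spare_knob','flux_jar','screwdriver','debug_probe','mug','solder_reel','esd_brush']:
    for r in place_of(n,'top')[:1]: print(n,np.round(r['position'],3),round(r['score'],2))
E
```

```text
top gate_centre [0.6113 0.1147 0.113 ] 0.66
top knob_centre [0.6117 0.1398 0.1849] 0.62
top knob_centre [ 0.7135  0.2189 -0.0012] 0.51
scene shifter [0.6075 0.1113 0.0033] 0.81
scene shifter [0.3987 0.375  0.    ] 0.7
scene gate_centre [0.6098 0.113  0.1112] 0.88
scene knob_centre [0.6131 0.1389 0.1873] 0.89
scene knob_centre [0.6078 0.1134 0.001 ] 0.16
0.4 [0.173 0.495 0.227] [[-0.944  0.33  -0.   ]
 [ 0.33   0.944 -0.   ]
 [ 0.    -0.    -1.   ]] 0.9983309834629123 [ 0.93316695 -0.24625144 -0.97132021]
spare_knob [0.61  0.231 0.   ] 0.59
flux_jar [ 0.596  0.006 -0.003] 0.75
screwdriver [ 0.709  0.22  -0.003] 0.58
debug_probe [ 0.653 -0.395 -0.001] 0.93
mug [ 0.439 -0.379 -0.001] 0.82
solder_reel [0.642 0.376 0.004] 0.59
esd_brush [ 0.399  0.384 -0.001] 0.61
```

View pics/top1.png

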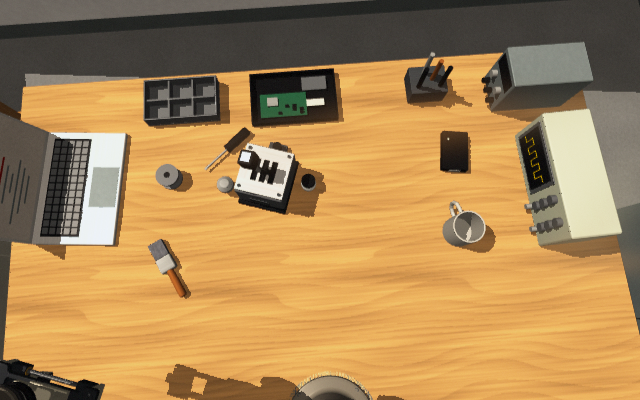

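View pics/scene1.png

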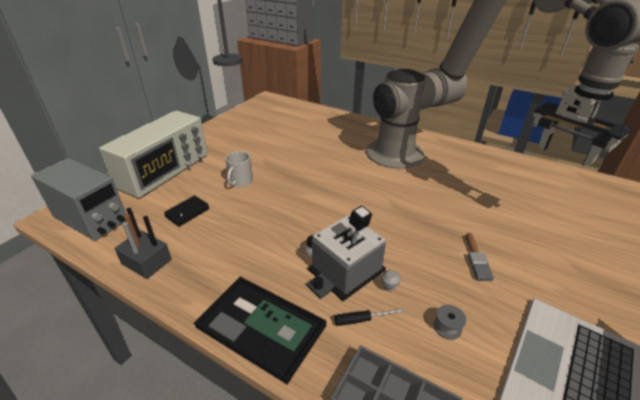

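The top view shows the shifter's plate at about (266,172), knob at (248,158), turned slightly clockwise. I'll measure yaw from enlarged crops.

```bash
python3 - <<'E'
from h import *
a=cv2.imread('pics/top1.png');b=cv2.imread('pics/scene1.png')
A=cv2.resize(a[130:220,215:325],None,fx=5,fy=5,interpolation=cv2.INTER_CUBIC)
B=cv2.resize(b[195:300,295:405],None,fx=5,fy=5,interpolation=cv2.INTER_CUBIC)
# gate axes overlaid for candidate yaws
from scipy.optimize import minimize
g0=np.array([.6105,.114,.113])
def corners(g,y):
    c,s=np.cos(y),np.sin(y);return [g+np.r_[c*u-s*v,s*u+c*v,0] for u,v in((.06,.06),(.06,-.06),(-.06,-.06),(-.06,.06))]
# fit plate rect by brightness contrast inside/outside in top image
g=cv2.cvtColor(a,cv2.COLOR_BGR2HSV);m=((g[...,1]<60)&(g[...,2]>130)).astype(np.float32)
def score(g,y):
    k=np.zeros(m.shape,np.uint8);p=np.array([proj('top',c) for c in corners(g,y)])
    cv2.fillPoly(k,[np.round(p*16).astype(np.int32)],255,cv2.LINE_AA,4)
    k=k/255.;w=m[125:225,205:325];k=k[125:225,205:325];return (k*w).sum()-(k*(1-w)).sum()
best=max((score(g0+np.r_[dx,dy,0],np.radians(y)),dx,dy,y) for dx in np.arange(-.01,.011,.002) for dy in np.arange(-.01,.011,.002) for y in range(-20,21,2))
print(best)
gg=g0+np.r_[best[1],best[2],0]
for cam,I,o in(('top',A,(215,130)),('scene',B,(295,195))):
    p=np.array([proj(cam,c) for c in corners(gg,np.radians(best[3]))]);cv2.polylines(I,[np.round((p-o+.5)*5).astype(int)],True,(0,0,255),1)
out=np.zeros((max(A.shape[0],B.shape[0]),A.shape[1],3),np.uint8)
cv2.imwrite('pics/cA.png',A);cv2.imwrite('pics/cB.png',B)
print(proj('top',[.61,.114,.113]),optics.calibration('top')['view'])
E
```

```text
Traceback (most recent call last):
  File "h.py", line 4, in proj
    c=optics.calibration(cam);q=np.array(c['view'])@np.r_[p,1];u=np.array(c['intrinsics'])@q[:3];return u[:2]/u[2]
ValueError: time passes only in moves, steps and waits
```

```bash
sed -i 's/c=optics.calibration(cam)/c=cal(cam)/; 2a import functools\ncal=functools.lru_cache(None)(lambda n: optics.calibration(n))' h.py; head -8 h.py; python3 - <<'E'
from h import *
a=cv2.imread('pics/top1.png');b=cv2.imread('pics/scene1.png')
A=cv2.resize(a[130:220,215:325],None,fx=5,fy=5,interpolation=cv2.INTER_CUBIC)
B=cv2.resize(b[195:300,295:405],None,fx=5,fy=5,interpolation=cv2.INTER_CUBIC)
g0=np.array([.6105,.114,.113])
def corners(g,y):
    c,s=np.cos(y),np.sin(y);return [g+np.r_[c*u-s*v,s*u+c*v,0] for u,v in((.06,.06),(.06,-.06),(-.06,-.06),(-.06,.06))]
g=cv2.cvtColor(a,cv2.COLOR_BGR2HSV);m=((g[...,1]<60)&(g[...,2]>130)).astype(np.float32)
def score(g,y):
    k=np.zeros(m.shape,np.uint8);p=np.array([proj('top',c) for c in corners(g,y)])
    cv2.fillPoly(k,[np.round(p*16).astype(np.int32)],255,cv2.LINE_AA,4)
    k=k/255.;w=m[125:225,205:325];k=k[125:225,205:325];return (k*w).sum()-(k*(1-w)).sum()
best=max((score(g0+np.r_[dx,dy,0],np.radians(y)),dx,dy,y) for dx in np.arange(-.01,.011,.002) for dy in np.arange(-.01,.011,.002) for y in range(-20,21,2))
print(best)
gg=g0+np.r_[best[1],best[2],0]
for cam,I,o in(('top',A,(215,130)),('scene',B,(295,195))):
    p=np.array([proj(cam,c) for c in corners(gg,np.radians(best[3]))]);cv2.polylines(I,[np.round((p-o+.5)*5).astype(int)],True,(0,0,255),1)
cv2.imwrite('pics/cA.png',A);cv2.imwrite('pics/cB.png',B)
E
```

```text
import numpy as np, cv2
from bench import manip, optics, recognise, cut_out, place_of
import functools
cal=functools.lru_cache(None)(lambda n: optics.calibration(n))
def proj(cam,p):
    c=cal(cam);q=np.array(c['view'])@np.r_[p,1];u=np.array(c['intrinsics'])@q[:3];return u[:2]/u[2]
def ray(cam,px,z):
    c=cal(cam);V=np.array(c['view']);R,t=V[:3,:3],V[:3,3];o=-R.T@t
(np.float64(695.9490196078432), np.float64(-0.002), np.float64(0.0), -18)
```

View pics/cA.png

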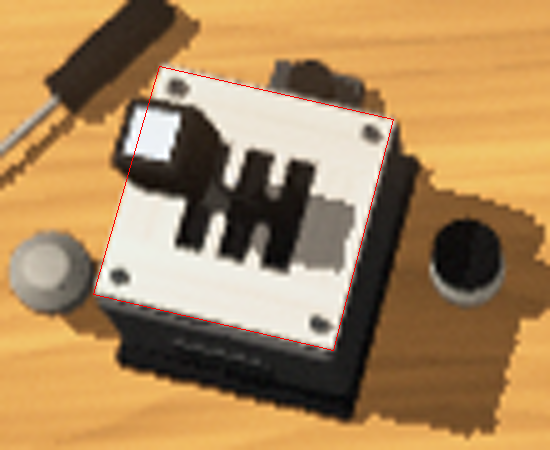

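View pics/cB.png

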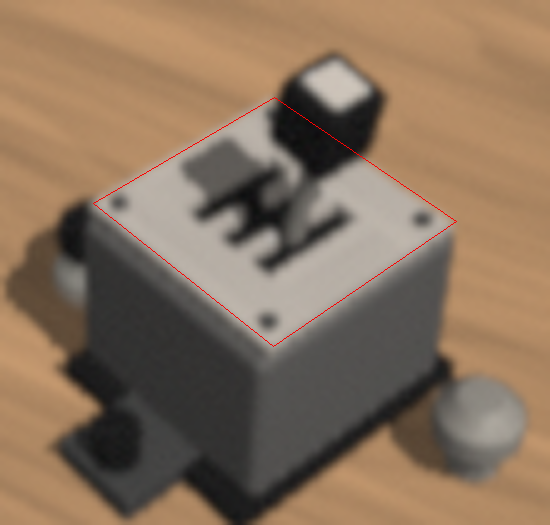

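The red outline fits the plate in both views, with the top-crop corners at (160,67), (395,118), (335,350), (95,293). The stick stands between the left and middle lanes, and the knob is at the upper left. I'll refine the yaw and compute the approach.

```bash
cat >> h.py <<'E'
def corners(g,y,h=.06):
    c,s=np.cos(y),np.sin(y);return [g+np.r_[c*u-s*v,s*u+c*v,0] for u,v in((h,h),(h,-h),(-h,-h),(-h,h))]
E
python3 - <<'E'
from h import *
a=cv2.imread('pics/top1.png')
g=cv2.cvtColor(a,cv2.COLOR_BGR2HSV);m=((g[...,1]<60)&(g[...,2]>130)).astype(np.float32)
g0=np.array([.6085,.114,.113])
def score(g,y):
    k=np.zeros(m.shape,np.uint8);p=np.array([proj('top',c) for c in corners(g,y)])
    cv2.fillPoly(k,[np.round(p*256).astype(np.int32)],255,cv2.LINE_AA,8)
    k=k/255.;w=m[125:225,205:325];k=k[125:225,205:325];return (k*w).sum()-(k*(1-w)).sum()
S=sorted(((score(g0+np.r_[dx,dy,0],np.radians(y)),dx,dy,y) for dx in np.arange(-.004,.005,.001) for dy in np.arange(-.004,.005,.001) for y in np.arange(-21,-13,.5)),reverse=True)
print(np.round(S[0],4),np.round(np.mean(S[:15],axis=0),4))
_,dx,dy,y=np.mean(S[:15],axis=0);G=g0+np.r_[dx,dy,0]
np.save('g.npy',np.r_[G,y])
yr=np.radians(y);F=np.array([np.cos(yr),np.sin(yr),0]);L=np.array([-F[1],F[0],0])
for k in([.6117,.1398,.1849],[.6131,.1389,.1873]): print('knob',(k-G)@F,(k-G)@L)
s=manip.read_state();R=np.array(s['orientation']);print('tool yaw',np.degrees(np.arctan2(R[1,1],R[0,1]))-90)
tgt=G+.085*L;tgt[2]=.227;print('tgt',tgt,'tool shift',R.T@(tgt-s['tool_pos']))
E
```

```text
[ 6.956314e+02  1.000000e-03  0.000000e+00 -1.700000e+01] [ 6.855984e+02  3.000000e-04 -3.000000e-04 -1.776670e+01]
knob -0.005160583157572331 0.025718552389847615
knob -0.003552726054332692 0.025288673877286522
tool yaw -19.297377999217332
tgt [0.63470368 0.19467943 0.227     ] tool shift [-5.34725048e-01 -1.31517425e-01 -2.39548113e-04]
```

```bash
python3 -m pendant '[[-0.01,-0.003,0,-1.8,0],[-0.022,-0.006,0,0,0],[-0.028,-0.006,0,0,0],[-0.028,-0.006,0,0,0],[-0.028,-0.006,0,0,0],[-0.028,-0.006,0,0,0],[-0.028,-0.006,0,0,0],[-0.028,-0.006,0,0,0],[-0.028,-0.006,0,0,0],[-0.028,-0.006,0,0,0],[-0.028,-0.006,0,0,0],[-0.028,-0.006,0,0,0]]'
python3 -m pendant '[[-0.028,-0.006,0,0,0],[-0.028,-0.006,0,0,0],[-0.028,-0.006,0,0,0],[-0.028,-0.006,0,0,0],[-0.028,-0.006,0,0,0],[-0.028,-0.006,0,0,0],[-0.028,-0.006,0,0,0],[-0.02,-0.004,0,0,0],[-0.01,-0.002,0,0,0],[0,0,0,0,0],[0,0,0,0,0]]'
cat >> h.py <<'E'
def frame():
    g=np.load('g.npy');G=g[:3];y=np.radians(g[3]);F=np.array([np.cos(y),np.sin(y),0]);return G,np.array([F,[-F[1],F[0],0],[0,0,1]])
def where():
    s=manip.read_state();G,M=frame();R=np.array(s['orientation'])
    print('t',s['t'],'tcp shifter mm',np.round(1e3*M@(np.array(s['tool_pos'])-G*[1,1,0]),1),'yaw',round(np.degrees(np.arctan2(R[1,1],R[0,1]))-90,2),'w',round(s['gripper_width'],3),'F',np.round(M@s['force'],1))
E
python3 -c "
from h import *
where()"
```

```text
t: 1.75
tool_pos: [0.4513, 0.3348, 0.2268]
orientation: [[-0.954, 0.301, 0.0], [0.301, 0.954, 0.0], [-0.0, 0.0, -1.0]]
force: [-0.0, 0.3, -0.3]
gripper_width: 0.179
grasp_force: 0.0
t: 2.67
tool_pos: [0.6512, 0.2217, 0.2261]
orientation: [[-0.953, 0.301, -0.001], [0.301, 0.953, 0.0], [0.001, -0.0, -1.0]]
force: [0.1, 1.1, 0.2]
gripper_width: 0.001
grasp_force: 0.0
t 2.6667 tcp shifter mm [  7.4 115.7 226.1] yaw -17.55 w 0.001 F [-0.3  1.   0.2]
```

```bash
python3 -m pendant '[[0.005,-0.01,0.01,0,0],[0.005,-0.01,0.015,0,0],[0,0,0.015,0,0],[0,0,0.004,0,0],[0,-0.01,0,0,0],[0,-0.01,0,0,0],[0,0,0,0,0]]'
python3 -m pendant '[[0,-0.005,0,0,0],[0,-0.005,0,0,0],[0,-0.005,0,0,0],[0,-0.004,0,0,0],[0,-0.004,0,0,0],[0,0,0,0,0]]'
python3 -c "
from h import *
where()
a=optics.snapshot('top');b=optics.snapshot('scene')
for cam in('top','scene'):
  G,M=frame()
  for r in place_of('knob_centre',cam)[:1]: print(1e3*M@(r['position']-G*[1,1,0]))
I=np.hstack([cv2.resize(a[115:225,215:325],(400,400)),cv2.resize(b[180:290,295:405],(400,400))]);cv2.imwrite('pics/p2.png',I)"
```

```text
t: 3.25
tool_pos: [0.6296, 0.1852, 0.184]
orientation: [[-0.954, 0.301, 0.001], [0.301, 0.954, -0.001], [-0.001, -0.0, -1.0]]
force: [1.0, -0.2, 0.4]
gripper_width: 0.006
grasp_force: 0.0
t: 3.75
tool_pos: [0.6227, 0.1642, 0.1831]
orientation: [[-0.954, 0.301, 0.0], [0.301, 0.954, -0.0], [-0.0, 0.0, -1.0]]
force: [0.1, -0.6, -0.2]
gripper_width: 0.009
grasp_force: 0.3
t 3.75 tcp shifter mm [ -2.1  52.3 183.1] yaw -17.53 w 0.009 F [ 0.3 -0.6 -0.2]
[ -8.28441266  15.47688801 187.4       ]
[ -1.04855186  12.22999433 189.4       ]
```

View pics/p2.png

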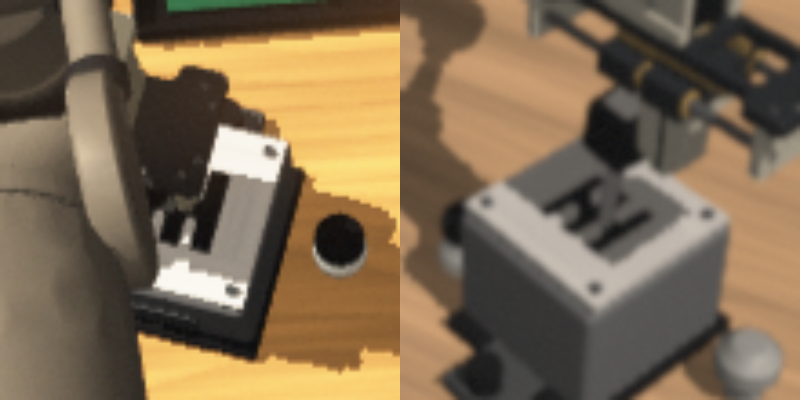

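The scene view (right) shows the finger flush against the knob's left side, at (650,140). The knob has moved to y≈13 mm, as the geometry predicts. I'll go on to the middle lane.

```bash
python3 -m pendant '[[0,-0.003,0,0,0],[0,-0.003,0,0,0],[0,-0.003,0,0,0],[0,-0.003,0,0,0],[0,-0.003,0,0,0],[0,0,0,0,0],[0,0,0,0,0]]'
python3 -c "
from h import *
where()"
python3 -m pendant '[[0,0.01,0,0,0],[0,0.02,0,0,0],[0.03,0.03,-0.01,0,0],[0.035,0.03,-0.02,0,0],[0.035,0.02,-0.02,0,0],[0.035,0,0,0,0],[0.02,0,0,0,0],[0,0,0,0,0]]'
python3 -c "
from h import *
where()
a=optics.snapshot('top');b=optics.snapshot('scene');G,M=frame()
for cam in('top','scene'):
  for r in place_of('knob_centre',cam)[:1]: print(cam,1e3*M@(r['position']-G*[1,1,0]),r['score'])
  for r in place_of('gate_centre',cam)[:1]: print(cam,1e3*M@(r['position']-G*[1,1,0]),r['score'])
I=np.hstack([cv2.resize(a[115:225,215:325],(400,400)),cv2.resize(b[180:290,295:405],(400,400))]);cv2.imwrite('pics/p3.png',I)
# predicted knob-top corners for upright lever
T=np.r_[G[:2],.21]
print([np.round((proj('scene',c)-[295,180])*400/110+[400,0]) for c in corners(T,np.radians(np.load('g.npy')[3]),.015)])
"
```

```text
t: 4.53
tool_pos: [0.618, 0.15, 0.1826]
orientation: [[-0.954, 0.301, -0.001], [0.301, 0.954, -0.001], [0.0, -0.001, -1.0]]
force: [0.0, -0.1, -1.0]
gripper_width: 0.005
grasp_force: 0.0
t 4.5333 tcp shifter mm [ -2.2  37.3 182.6] yaw -17.52 w 0.005 F [ 0.  -0.1 -1. ]
t: 5.2
tool_pos: [0.5069, 0.294, 0.228]
orientation: [[-0.955, 0.297, -0.001], [0.297, 0.955, 0.0], [0.001, -0.0, -1.0]]
force: [0.5, 0.7, -0.0]
gripper_width: 0.007
grasp_force: 0.0
t 5.2 tcp shifter mm [-152.1  140.6  228. ] yaw -17.26 w 0.007 F [ 0.2  0.8 -0. ]
top [ -6.16853792   1.66373942 189.7       ] 0.69
top [ -13.05767372 -521.1740842     4.2       ] 0.73
scene [  0.40707688   1.46054007 191.5       ] 0.86
scene [  1.35670331  -1.17540561 110.5       ] 0.76
[array([605., 110.]), array([570.,  87.]), array([605.,  67.]), array([640.,  90.])]
```

View pics/p3.png

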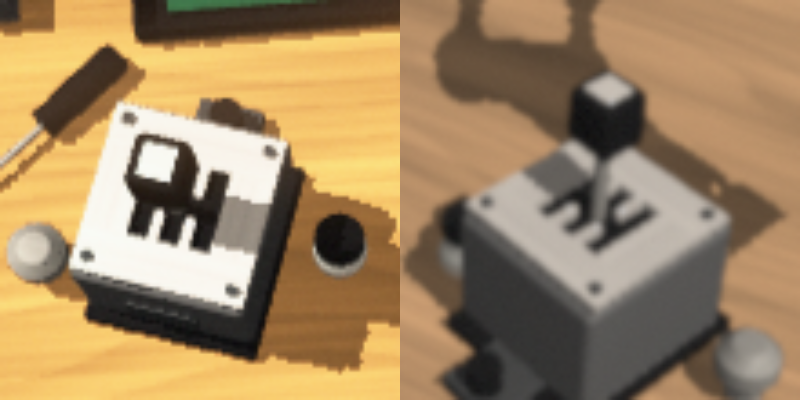

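The top view shows the knob upright over the middle lane, with its bright top at (160,165). The scene view has its top at (609,90), against (605,88) predicted for dead centre. Now I'll go behind it and push forward.

```bash
python3 -m pendant '[[0,-0.02,0,0.3,0],[0,-0.03,0,0,0],[0,-0.03,0.01,0,0],[0,-0.03,0.01,0,0],[0,-0.02,0.01,0,0],[-0.02,-0.01,0.01,0,0],[-0.03,0,0.008,0,0],[-0.03,0,0,0,0],[-0.015,0,0,0,0],[0,0,0,0,0]]'
python3 -c "
from h import *
where()"
```

```text
t: 6.33
tool_pos: [0.5615, 0.1268, 0.1784]
orientation: [[-0.951, 0.309, 0.001], [0.309, 0.951, -0.0], [-0.001, -0.0, -1.0]]
force: [-1.2, -0.3, 0.4]
gripper_width: 0.006
grasp_force: 0.0
t 6.3333 tcp shifter mm [-49.   -1.9 178.4] yaw -18.0 w 0.006 F [-1.1 -0.7  0.4]
```

```bash
python3 -m pendant '[[-0.008,0.001,0,-0.3,0],[-0.005,0,0,0,0],[-0.005,0,0,0,0],[-0.005,0,0,0,0],[-0.005,0,0,0,0],[-0.005,0,0,0,0],[-0.005,0,0,0,0],[-0.005,0,0,0,0],[0,0,0,0,0]]'
python3 -c "
from h import *
where()
a=optics.snapshot('top');b=optics.snapshot('scene');G,M=frame()
for cam in('top','scene'):
  for r in place_of('knob_centre',cam)[:1]: print(cam,1e3*M@(r['position']-G*[1,1,0]),r['score'])
"
```

```text
t: 7.08
tool_pos: [0.6005, 0.1169, 0.1794]
orientation: [[-0.954, 0.301, 0.001], [0.301, 0.954, 0.0], [-0.001, 0.0, -1.0]]
force: [-2.0, 0.3, 1.5]
gripper_width: 0.002
grasp_force: 0.8
t 7.0833 tcp shifter mm [ -8.9   0.5 179.4] yaw -17.51 w 0.002 F [-2.  -0.3  1.5]
top [ 194.76223347 -474.01026146   -2.        ] 0.2
scene [ 2.10714751e+01 -1.08741662e-01  1.88200000e+02] 0.56
```

The knob is entering the third slot on the lane line (y≈0, x≈21 mm). I'll continue to the stop.

```bash
python3 -m pendant '[[-0.004,0,0,0,0],[-0.004,0,0,0,0],[-0.004,0,0,0,0],[-0.004,0,0,0,0],[-0.003,0,0,0,0],[0,0,0,0,0]]'
python3 -m pendant '[[-0.002,0,0,0,0],[-0.002,0,0,0,0],[0,0,0,0,0]]'
python3 -c "
from h import *
where()
a=optics.snapshot('scene');G,M=frame()
for r in place_of('knob_centre','scene')[:1]: print(1e3*M@(r['position']-G*[1,1,0]),r['score'])
"
```

```text
t: 7.78
tool_pos: [0.6183, 0.1111, 0.1791]
orientation: [[-0.954, 0.301, 0.0], [0.301, 0.954, 0.0], [-0.0, 0.0, -1.0]]
force: [-1.5, 0.4, -0.5]
gripper_width: 0.009
grasp_force: 0.7
t: 8.03
tool_pos: [0.6218, 0.1101, 0.1794]
orientation: [[-0.954, 0.301, 0.0], [0.301, 0.954, 0.0], [-0.0, 0.0, -1.0]]
force: [-1.5, 0.6, -0.2]
gripper_width: 0.009
grasp_force: 0.8
t 8.0333 tcp shifter mm [ 13.5   0.5 179.4] yaw -17.5 w 0.009 F [-1.6  0.1 -0.2]
[ 41.7274891    0.31444485 185.4       ] 0.74
```

Knob at ≈42 mm (stop expected at 42.4), but the force is still low, so I'll advance in small steps until the stop is felt.

```bash
python3 -m pendant '[[-0.001,0,0,0,0],[-0.001,0,0,0,0],[0,0,0,0,0]]' | grep -E 'pos|force'
python3 -m pendant '[[-0.001,0,0,0,0],[0,0,0,0,0]]' | grep -E 'pos|force'
```

```text
tool_pos: [0.6232, 0.1097, 0.1793]
force: [-3.8, 0.9, -0.3]
grasp_force: 1.6
tool_pos: [0.6239, 0.1095, 0.1791]
force: [-5.3, 1.2, -1.2]
grasp_force: 2.2
```

```bash
python3 -m pendant '[[-0.001,0,0,0,0],[-0.001,0,0,0,0],[0,0,0,0,0],[0,0,0,0,0]]' | grep -E 'pos|force'
```

```text
tool_pos: [0.6251, 0.1091, 0.179]
force: [-5.9, 2.0, -0.4]
grasp_force: 3.3
```

```bash
python3 -m pendant '[[-0.001,0,0,0,0],[-0.001,0,0,0,0],[0,0,0,0,0],[0,0,0,0,0]]' | grep -E 'pos|force'
python3 -c "
from h import *
where()
a=optics.snapshot('scene');G,M=frame()
for r in place_of('knob_centre','scene')[:1]: print(1e3*M@(r['position']-G*[1,1,0]),r['score'])
"
```

```text
tool_pos: [0.6264, 0.1087, 0.1788]
force: [-8.7, 2.8, 0.6]
grasp_force: 4.5
t 9.2167 tcp shifter mm [ 18.3   0.5 178.8] yaw -17.48 w 0.005 F [-9.1 -0.   0.6]
[ 44.83321936  -1.84065133 185.2       ] 0.68
```

Force has climbed steadily to 9 N, so the lever is against its stop. Back off and verify.

```bash
python3 -m pendant '[[0.01,0,0,0,0],[0.02,0,0,0,0],[0.03,0,0,0,0],[0.03,0.02,-0.01,0,0],[0.03,0.03,-0.02,0,0],[0.02,0.04,-0.02,0,0],[0.01,0.04,0,0,0],[0,0.02,0,0,0],[0,0,0,0,0],[0,0,0,0,0]]' | grep -E 'pos|force'
python3 -c "
from h import *
where()
a=optics.snapshot('top');b=optics.snapshot('scene');G,M=frame()
for cam in('top','scene'):
  for r in place_of('knob_centre',cam)[:1]: print(cam,1e3*M@(r['position']-G*[1,1,0]),r['score'])
y=np.radians(np.load('g.npy')[3])
for cam,o,x0,col in(('top',(215,115),0,(0,0,255)),('scene',(295,180),400,(0,0,255))):
  pass
A=cv2.resize(a[115:225,215:325],(400,400));B=cv2.resize(b[180:290,295:405],(400,400))
th=.26;c,s=np.cos(th),np.sin(th)
for cam,I,o in(('top',A,(215,115)),('scene',B,(295,180))):
  P=[]
  for u,v in((.018,.018),(.018,-.018),(-.018,-.018),(-.018,.018)):
    q=np.array([c*u+s*.185,v,.025-s*u+c*.185]);P.append((proj(cam,G*[1,1,0]+M.T@q)-o+.5)*400/110)
  cv2.polylines(I,[np.round(P).astype(int)],True,(0,0,255),1)
cv2.imwrite('pics/p4.png',np.hstack([A,B]))"
```

```text
tool_pos: [0.5341, 0.2863, 0.2243]
force: [-0.7, -0.4, -0.1]
grasp_force: 0.0
t 10.15 tcp shifter mm [-123.8  141.5  224.3] yaw -17.38 w 0.004 F [-0.6 -0.6 -0.1]
top [ 39.77391926  -1.78163838 181.7       ] 0.92
scene [ 44.70277856   0.53273974 184.5       ] 0.71
```

View pics/p4.png

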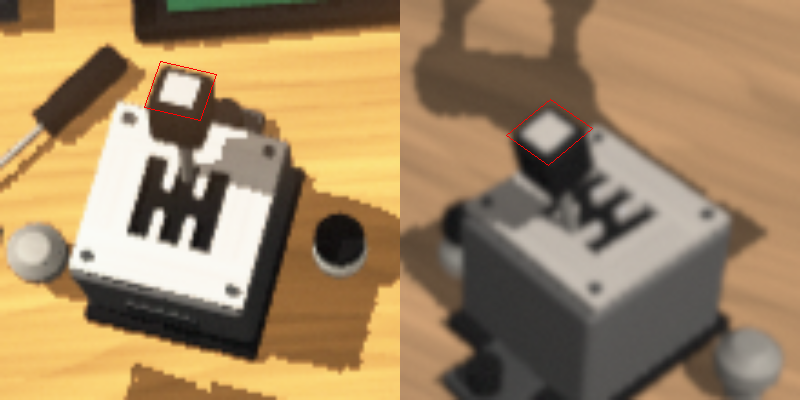

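The lever sits in the front slot of the middle lane. The outline predicted for 0.26 rad matches the knob top in both views, at (180,90) and (548,132). The hand is clear and nothing else has moved.

```bash
python3 -c "
from bench import manip
print(manip.hand_in())"
```

```text
the job is handed in; nothing more can be done
None
```

The shifter lever is fully home in the third slot: it was pushed across neutral to the middle lane, then forward until it met its stop (force rose to 9 N), and the job was handed in at about 10 s with the hand clear.

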